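Put the mixed-up craft stock back in its own trays

ROBOT

A 6-joint arm with a two-finger parallel gripper is mounted at the origin on the work surface. World frame = base frame: x ahead of the robot, y to its left, z up, the work surface at z = 0. Lengths are in m, angles in rad, forces in N, time in s.
With the tool pointing down it reaches from about 0.2 to 0.875 m from the base axis. Payload 3.4 kg.
Tool frame: the origin (TCP) lies midway between the tips of the shut fingers; the grasp point (between the pads) lies 19 mm behind it; z points along the fingers, y is the direction in which the jaws open and shut (so a half turn about z gives the same grasp; the last joint's range is limited). The gripper opens to 94 mm and grips with 3 to 60 N. Pads are 16 mm wide; open, the fingers measure 119 mm over their backs; the gripper's body (75 mm by 177 mm) begins 78 mm behind the grasp point.
Start: joints at [1.044, 0.276, 1.505, -0, 1.361, -0.121], TCP at [0.227, 0.528, 0.205] pointing down, gripper open.
Joint ranges: [-2.89, 2.89], [-0.75, 2.08], [0.22, 2.7], [-1.18, 4.32], [0.11, 2.71], [-2.7, 2.7]. Speed limits (rad/s): [2.57, 2.57, 3.14, 3.14, 3.14, 3.14].

INTERFACE

Orientations are given as a unit quaternion [x, y, z, w].
In Python, from plant import manip, jaws, monitor, imaging, hand_in gives the robot as it stands. Calls block until the motion is done:
- manip.move_pose(position, orientation): joint-space move of the TCP to a pose.
- manip.move_linear(position, attitude=None, vel=0.15): straight line of the TCP; attitude=None keeps the orientation; vel is the mean speed in m/s.
- manip.movej(angles): joint-space move.
- jaws.gripper_to(opening): opening from 0.0 (shut) to 1.0 (fully open); the grip force is fixed at half the most; returns when the fingers have stopped.
- manip.wait(seconds).
- manip.solve_ik(position, orientation): joint angles nearest the present ones, or None.
- monitor.get_state(): the state.
- imaging.snapshot(name): name is "scene" or "side" or "wrist"; returns the picture (400x640x3 uint8, red, green, blue); there is no depth.
- imaging.camera_model(name): a dict with "K" (3x3 intrinsics, pixels), "world_to_cam" (4x4, takes a point from world to camera coordinates); the wrist camera has in their place "hand_eye" (4x4, takes a point from camera to tool coordinates, whose origin is the TCP and whose axes are the flange's). Camera axes: x right, y down, z forward; pixel columns grow to the right and rows downward; lengths in m; the calibration is good to about 2 mm. The wrist camera is an equidistant fisheye: a pixel r from the principal point sees the ray r / f radians off the axis. A picture is of the moment at which its call begins: read the wrist's pose just before it. camera_model takes no time and is no camera call.
A pose or a line that the arm cannot do raises manip.PlanningError and nothing moves.
- hand_in(): hands the job in, once; it reports no verdict.
The state is a dict: "clock": time; "qpos": joint angles; "joint_vel": joint speeds; "joint_efforts": joint torques, N m; "tool_pos": TCP position; "ee_rot": TCP orientation; "force": force on the tool from outside, world axes, zero at the start; "ft_torque": the same for the moment, N m; "gripper_width": opening from 0.0 (shut) to 1.0 (fully open).
Only numpy, scipy, OpenCV 4.12 (cv2) and the standard library are available. Lean on these libraries where they do the work, as an engineer would, in place of code of your own. Each camera call takes 0.05 s, during which the arm holds its last target. There are 200 camera calls.

TASK

Each of the three stock trays has a piece of the wrong kind in its single cell: swap the loose ribbon spool, crayon carton and glue bottle round so that each stands upright in the single cell of the tray that holds its own kind; park a piece on a clear patch of table on the way. Set the pieces down, do not drop them, and do not knock over or push aside the cone, the tape roll, the drinks bottle or the brush pot.

Things in the scene. Friction and masses are not known exactly. Their poses are not given: they have to be found in the camera images.
- spool: The loose ribbon spool: an upright cylinder 54 mm across (black end discs) and 70 mm tall, wound full with silver-grey ribbon, about 90 g. It starts upright in the single cell of a tray of another kind. Origin: centre of its underside; z up along its axis.
- carton: The loose crayon carton: an upright closed off-white box with windows in its broad sides, 60 mm (x) by 30 mm (y) and 85 mm tall, about 80 g. Starts upright in another tray's single cell, the 30 mm direction roughly across the tray. Origin: centre of its underside; x along the 60 mm side, y along the 30 mm side, z up.
- glue: The loose glue bottle: a rigid closed white bottle, 50 mm (x) by 34 mm (y) with rounded corners and upright sides up to 66 mm, then a narrow neck and a grey pointed nozzle up to 95 mm, about 70 g. Starts upright in another tray's single cell, the 34 mm direction roughly across the tray. Origin: centre of its underside; x along the 50 mm side, y along the 34 mm side, z up.
- spool_tray: Low light-grey stock tray, 212 (x) x 86 x 24 mm high, walls 4 mm, fixed. Origin: centre of its underside; z up. The single cell at its -x end is 78 x 78 mm inside, centre 63 mm from the origin along -x, floor 4 mm above the table. The bay at its +x end is packed with stock that stays there: two ribbon spools like the loose one, in a row, their tops 74 mm above the table. This is the tray for spools.
- carton_tray: Low light-grey stock tray, 212 (x) x 86 x 24 mm high, walls 4 mm, fixed. Origin: centre of its underside; z up. The single cell at its -x end is 78 x 78 mm inside, centre 63 mm from the origin along -x, floor 4 mm above the table. The bay at its +x end is packed with stock that stays there: four crayon cartons like the loose one, two by two, their tops 89 mm above the table. This is the tray for crayon cartons.
- glue_tray: Low light-grey stock tray, 212 (x) x 86 x 24 mm high, walls 4 mm, fixed. Origin: centre of its underside; z up. The single cell at its -x end is 78 x 78 mm inside, centre 63 mm from the origin along -x, floor 4 mm above the table. The bay at its +x end is packed with stock that stays there: four glue bottles like the loose one, two by two, their nozzle tips 99 mm above the table. This is the tray for glue bottles.
- cone: A bystander: a yellow card cone (a game piece) standing on the table, 44 mm across at the foot, 78 mm tall, light. Origin: centre of its foot.
- tape: A bystander: a tan roll of sticky tape lying flat on the table, 84 mm across, 64 mm hole, 22 mm high. Origin: centre of its underside.
- bottle: A bystander: a clear drinks bottle with a lime-green cap standing on the table, 62 mm across, 198 mm tall. Origin: centre of its underside.
- brush_pot: A bystander: a white pot with paint brushes, 72 mm across, pot 95 mm and brushes up to 200 mm tall. Origin: centre of its underside.
Mind the look-alikes: they are no part of the job. There is more than one size of the spool; the job needs the middle-sized.

How it is judged:
By the outcome, as a careful person would: the job done as asked, in the order asked, and still so for the second after the job is handed in, with the robot touching nothing.
It also fails if it takes over 102 s, if anything falls off the work surface, if the arm or the gripper's body presses on something with over 40 N, if the wrist force passes 120 N, or if a joint passes its speed limit or range.

## Working session

There is one attempt and no reset: what is moved stays moved. The work goes in short steps, each a Python script; the robot and the scene stay as the last script left them, time stands still between calls to the robot, and variables do not carry over. Pictures are saved under pics/ and viewed, about 12 in all and at most 16, crops included, and the job is handed in when it is done.

```bash
ls; mkdir -p pics
python3 - <<'E'
from plant import manip, jaws, monitor, imaging
import cv2
for n in("scene","side","wrist"):
    im=imaging.snapshot(n); cv2.imwrite(f"pics/{n}0.png",cv2.cvtColor(im,cv2.COLOR_RGB2BGR))
    print(n,imaging.camera_model(n))
print(monitor.get_state())
E
```

```text
pics
scene {'K': array([[397.44426371,   0.        , 319.62551042],
       [  0.        , 397.44426371, 206.62653046],
       [  0.        ,   0.        ,   1.        ]]), 'world_to_cam': array([[-0.87958805,  0.47554877,  0.01335032,  0.46729184],
       [ 0.27351577,  0.52846461, -0.80368793, -0.12260092],
       [-0.38924798, -0.70326277, -0.59490124,  1.32572809],
       [ 0.        ,  0.        ,  0.        ,  1.        ]])}
side {'K': array([[384.54770088,   0.        , 321.31882325],
       [  0.        , 384.54770088, 199.97713864],
       [  0.        ,   0.        ,   1.        ]]), 'world_to_cam': array([[ 0.80095933, -0.59870809, -0.00357487, -0.4452258 ],
       [-0.43049945, -0.57175753, -0.69840071,  0.29707138],
       [ 0.41609419,  0.56092954, -0.71569803,  0.62072095],
       [ 0.        ,  0.        ,  0.        ,  1.        ]])}
wrist {'K': array([[309.70691629,   0.        , 321.48693702],
       [  0.        , 309.70691629, 203.66486455],
       [  0.        ,   0.        ,   1.        ]]), 'hand_eye': array([[-7.75622361e-04, -9.59020098e-01, -2.83336991e-01,

[... 265 characters left out ...]
.00000000e+00]])}
{'clock': 0.15, 'qpos': array([ 1.04398973e+00,  2.76438535e-01,  1.50580769e+00,  3.65560536e-06,
        1.36067656e+00, -1.21021613e-01]), 'joint_vel': array([ 0.00016117, -0.00159019, -0.00284334,  0.00017443, -0.00013278,
       -0.00015644]), 'joint_efforts': array([ 1.13410904e-03, -4.04929018e+01, -2.37429821e+01,  7.00869528e-02,
        3.14728660e-02, -8.63123410e-05]), 'tool_pos': array([0.22678637, 0.52794819, 0.20482363]), 'ee_rot': array([ 2.01503658e-01,  9.79487536e-01, -6.29910047e-04, -2.13370773e-04]), 'force': array([-0.66460515,  0.25662442, -0.35888287]), 'ft_torque': array([ 0.018268  , -0.0088486 , -0.00631612]), 'gripper_width': 0.9970093225346853}
```

View pics/scene0.png

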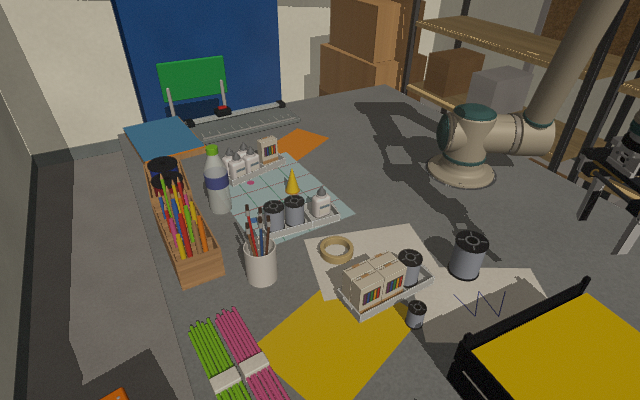

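View pics/side0.png

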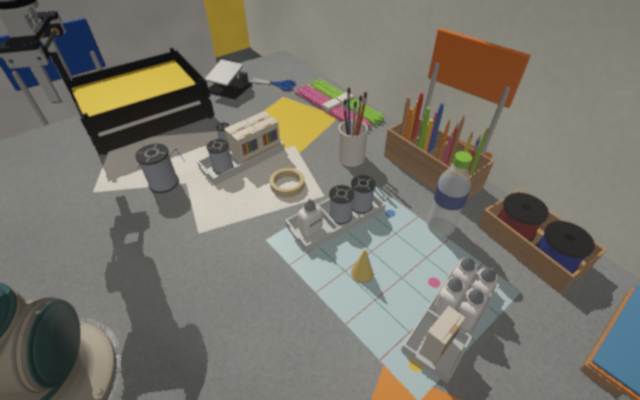

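The scene view shows the loose spool in the carton tray (410,265), the glue in the spool tray (319,203) and the carton in the glue tray (267,150). There are three spool candidates outside the stock: a big one at (470,255), a small one at (416,313), and the one in the cell at (410,265). The cell one matches the stock spools in size. I'll check this in enlarged crops.

Run:
```python
import cv2,numpy as np
s=cv2.imread("pics/scene0.png"); d=cv2.imread("pics/side0.png")
r=lambda im,x,y,w,h,f: cv2.resize(im[y:y+h,x:x+w],None,fx=f,fy=f,interpolation=cv2.INTER_CUBIC)
a=r(s,325,220,180,120,4.4); cv2.imwrite("pics/c1.png",a[:,:792])
a=r(s,195,125,160,120,5); cv2.imwrite("pics/c2.png",a)
a=r(d,190,110,200,140,4); cv2.imwrite("pics/c3.png",a)
a=r(d,340,230,190,150,4); cv2.imwrite("pics/c4.png",a)
```

```text
(no output)
```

View pics/c1.png

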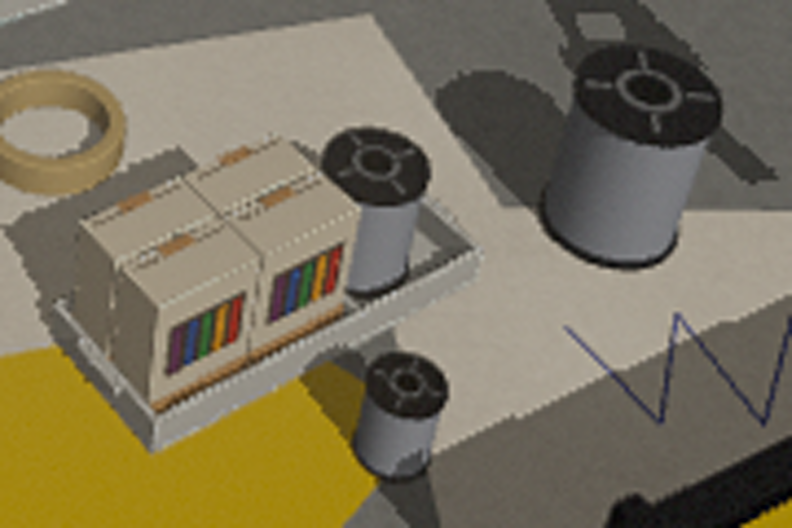

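View pics/c2.png

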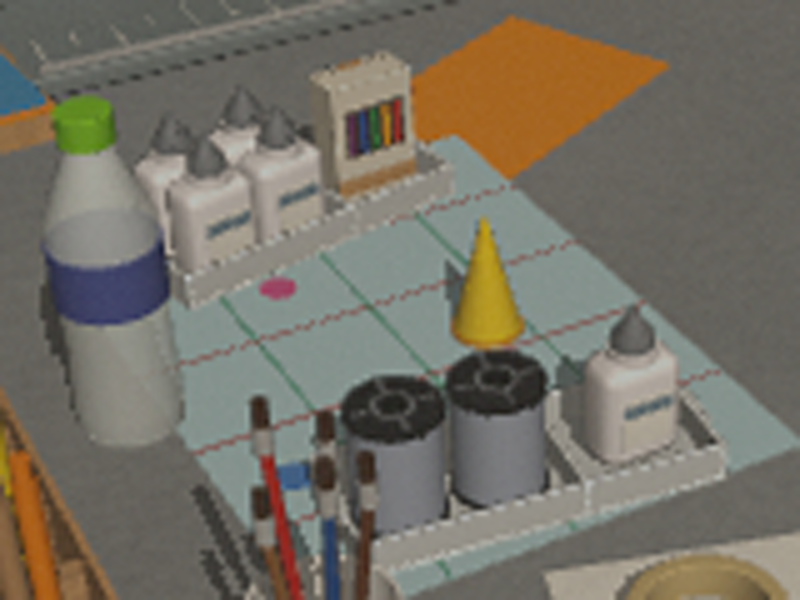

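View pics/c3.png

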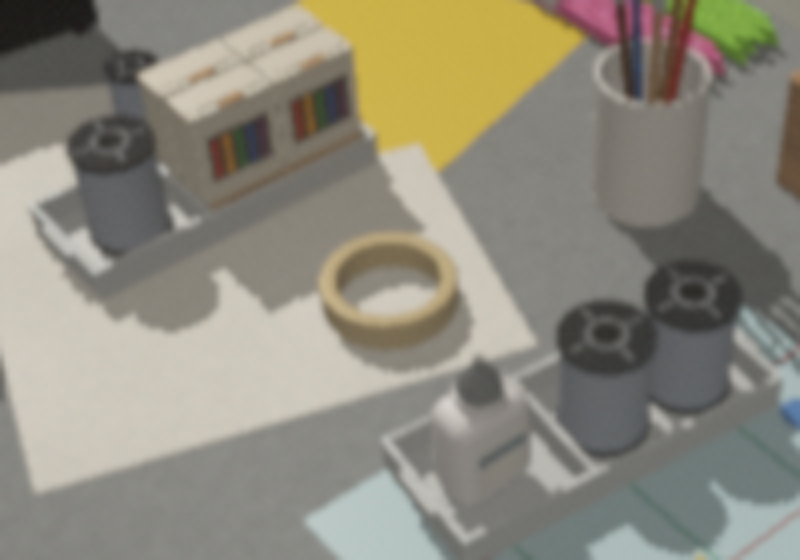

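View pics/c4.png

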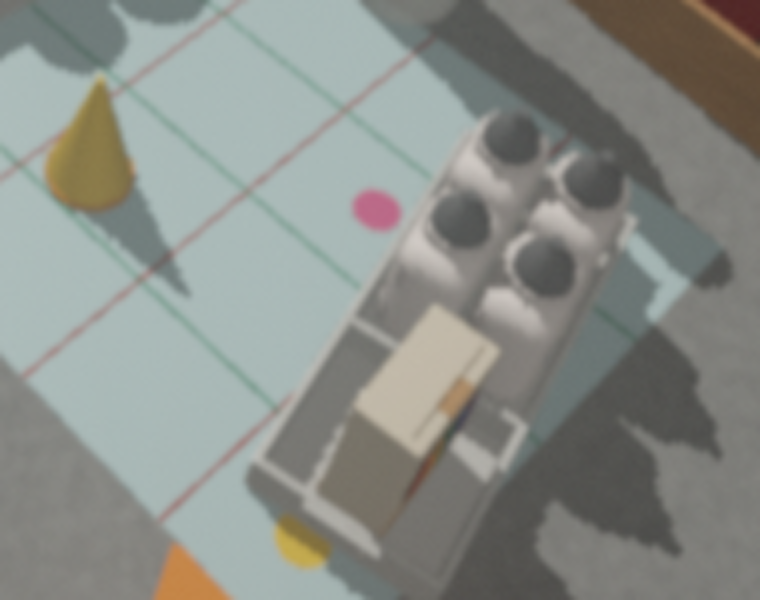

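The crops confirm it. The spool in the cell (c1 376,167) matches the stock in diameter and height. The big spool (c1 645,90) and the small one (c1 408,385) are decoys. Next I'll triangulate.

```bash
cat > h.py <<'E'
from plant import manip, jaws, monitor, imaging, hand_in
import numpy as np, cv2
from scipy.spatial.transform import Rotation as R
CM={n:imaging.camera_model(n) for n in("scene","side","wrist")}
def ray(cam,px):
    m=CM[cam];T=np.linalg.inv(m["world_to_cam"])
    return T[:3,3],T[:3,:3]@np.linalg.inv(m["K"])@[px[0],px[1],1]
def plane(o,d,z): return o+d*(z-o[2])/d[2]
def wray(px,st):
    m=CM["wrist"];K=m["K"];H=m["hand_eye"]
    v=np.array([px[0]-K[0,2],px[1]-K[1,2]]);r=np.hypot(*v);t=r/K[0,0]
    d=np.r_[v/r*np.sin(t),np.cos(t)] if r>0 else np.array([0,0,1.])
    Rt=R.from_quat(st["ee_rot"]).as_matrix()
    return Rt@H[:3,3]+st["tool_pos"],Rt@H[:3,:3]@d
def tri(o1,d1,o2,d2):
    d1=d1/np.linalg.norm(d1);d2=d2/np.linalg.norm(d2)
    s=np.linalg.lstsq(np.c_[d1,-d2],o2-o1,rcond=None)[0]
    a=o1+s[0]*d1;b=o2+s[1]*d2;return (a+b)/2,np.linalg.norm(a-b)
def down(yaw): # tool z down, tool y at angle yaw in world (mod pi)
    y=np.array([np.cos(yaw),np.sin(yaw),0]);z=np.array([0,0,-1.])
    return R.from_matrix(np.c_[np.cross(y,z),y,z]).as_quat()
E
python3 - <<'E'
from h import *
np.set_printoptions(precision=4,suppress=True)
off={'c1':('scene',325,220,4.4),'c2':('scene',195,125,5),'c3':('side',190,110,4),'c4':('side',340,230,4)}
def p(c,x,y):
    n,ox,oy,f=off[c];return ray(n,((x+.5)/f-.5+ox,(y+.5)/f-.5+oy))
for nm,z,L in [
 ('carton tray rim',.024,[('c1',55,303),('c1',155,418),('c1',480,247),('c3',35,208),('c3',100,280),('c3',375,135)]),
 ('spool',.074,[('c1',376,167),('c3',112,143)]),
 ('bigspool',.1,[('c1',648,92)]),('smallspool',.05,[('c1',408,385)]),
 ('tape',.022,[('c3',388,283)]),('tape',.022,[('c1',55,128)]),
 ('spool tray rim',.024,[('c2',722,445),('c3',385,437),('c3',462,540),('c3',780,370)]),
 ('glue tip',.099,[('c2',632,310),('c3',482,362)]),
 ('cone tip',.078,[('c2',485,220),('c4',100,77)]),
 ('carton top',.089,[('c2',310,78),('c2',395,52),('c2',412,70),('c2',325,97),('c4',435,305),('c4',498,352),('c4',415,455),('c4',357,400)]),
 ('glue tray rim',.024,[('c2',187,300),('c2',455,178),('c4',245,465),('c4',435,590),('c4',630,215)]),
 ('bottle cap',.198,[('c2',83,105)]),
 ('spool stock',.074,[('c2',394,408),('c2',496,378),('c3',605,332),('c3',693,290)]),
 ('potfoot',0,[('c3',650,200)])]:
    print(nm,*[plane(*p(*q),z)[:2] for q in L])
for a,b in[(('c1',376,167),('c3',112,143)),(('c2',632,310),('c3',482,362)),(('c2',485,220),('c4',100,77))]: print(*tri(*p(*a),*p(*b)))
E
```

```text
carton tray rim [0.6378 0.2768] [0.6323 0.3591] [0.4241 0.3461] [0.4233 0.3409] [0.4264 0.2547] [0.6355 0.2749]
spool [0.474  0.3121] [0.4707 0.3072]
bigspool [0.3372 0.3527]
smallspool [0.5328 0.4138]
tape [0.5642 0.1503]
tape [0.5719 0.1646]
spool tray rim [0.4971 0.0472] [0.4944 0.0462] [ 0.4875 -0.0364] [ 0.7005 -0.0457]
glue tip [0.5321 0.0065] [0.5285 0.0002]
cone tip [ 0.548  -0.1444] [ 0.5472 -0.1458]
carton top [ 0.5807 -0.3398] [ 0.5171 -0.3495] [ 0.5175 -0.3205] [ 0.5817 -0.3109] [ 0.5732 -0.318 ] [ 0.577  -0.3462] [ 0.5189 -0.3543] [ 0.5179 -0.3266]
glue tray rim [ 0.7096 -0.2238] [ 0.506  -0.2839] [ 0.4932 -0.3044] [ 0.517  -0.3848] [ 0.7227 -0.3273]
bottle cap [ 0.765  -0.1599]
spool stock [ 0.6665 -0.0025] [ 0.6084 -0.0024] [ 0.6076 -0.0009] [ 0.6667 -0.0043]
potfoot [0.7577 0.1347]
[0.4719 0.3103 0.0715] 0.0003417151600515574
[0.53   0.0026 0.0961] 0.00013209033750264106
[ 0.5475 -0.1454  0.0773] 4.09674652700225e-05
```

```bash
cat >> h.py <<'E'
def best(p,yaw):
    c=[]
    for k in(0,np.pi):
        q=manip.solve_ik(p,down(yaw+k))
        if q is not None: c.append((abs(np.asarray(q)[5]),down(yaw+k)))
    return min(c,key=lambda t:t[0])[1]
E
python3 - <<'E'
from h import *
np.set_printoptions(precision=4,suppress=True)
import json
out={}
for nm,x,y,a in[('carton_tray',.467,.304,5),('spool_tray',.535,.003,-3),('glue_tray',.5505,-.3275,16)]:
    p=[x,y,.22];manip.move_pose(p,best(p,np.radians(a+90)));manip.wait(.3)
    s=monitor.get_state();im=imaging.snapshot("wrist")
    out[nm]={k:list(s[k]) for k in("tool_pos","ee_rot","qpos")}
    print(nm,s["clock"],s["tool_pos"],s["qpos"])
    cv2.imwrite(f"pics/w_{nm}.png",im[...,::-1])
    c=im[40:360,160:480,::-1];cv2.imwrite(f"pics/wc_{nm}.png",cv2.resize(c,None,fx=1.85,fy=1.85,interpolation=cv2.INTER_CUBIC))
json.dump(out,open("w.json","w"))
E
```

```text
carton_tray 1.7 [0.4665 0.3047 0.22  ] [ 0.4536  0.2413  1.5173  0.0001  1.3831 -1.2057]
spool_tray 4.35 [0.535  0.0032 0.22  ] [-0.1242  0.2074  1.5628  0.      1.3713  1.4986]
glue_tray 5.95 [ 0.5508 -0.3265  0.2203] [-0.6438  0.368   1.331   0.0001  1.4423  0.6465]
```

View pics/wc_carton_tray.png

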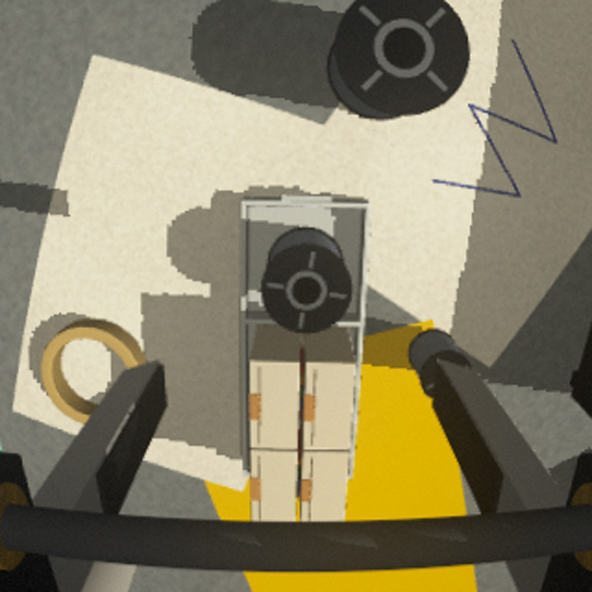

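View pics/wc_spool_tray.png

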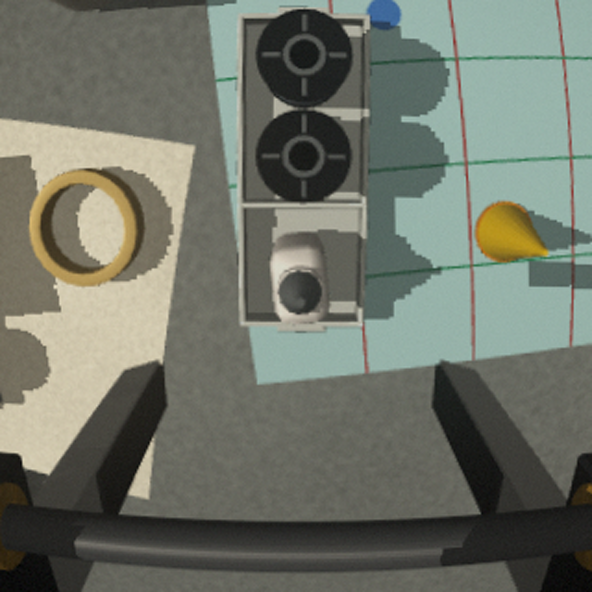

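View pics/wc_glue_tray.png

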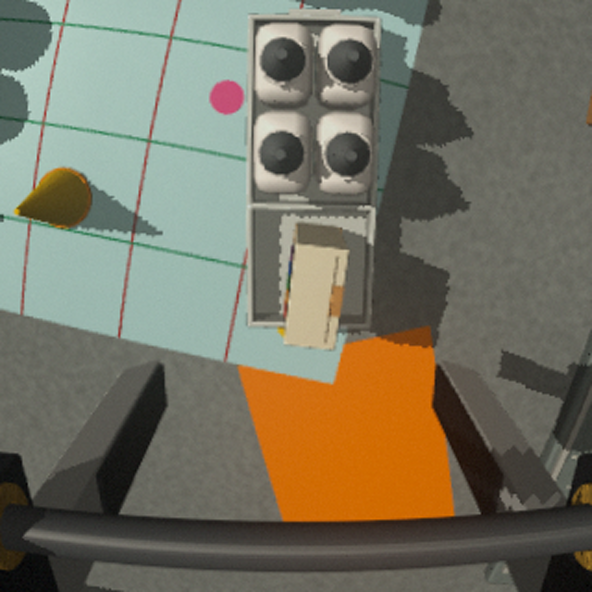

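Each cell holds the expected piece: the spool (306,290), the glue nozzle (300,290) and the carton top (315,296). The rims are clear enough to use. I'll compute poses from these.

Run:
```python
from h import *
import json
np.set_printoptions(precision=4,suppress=True)
W=json.load(open("w.json"))
o=lambda u,v:((u+.5)/1.85-.5+160,(v+.5)/1.85-.5+40)
P=lambda t,px,z:plane(*wray(px,W[t]),z)[:2]
def yaw(a,b): d=b-a;return np.degrees(np.arctan2(d[1],d[0]))
for t,cs in[('carton_tray',[(241,200),(369,199)]),('spool_tray',[(239,326),(364,328),(369,12),(239,17)]),('glue_tray',[(246,326),(371,331),(381,16),(248,14)])]:
    c=[P(t,o(*k),.024) for k in cs];print(t,*c,'w',np.linalg.norm(c[0]-c[1]))
    if len(c)>2: print(' len',np.linalg.norm(c[2]-c[1]),np.linalg.norm(c[3]-c[0]),'yaw',yaw(c[0],c[3]),yaw(c[1],c[2]),'end',yaw(c[0],c[1]),'ctr',np.mean(c,0))
    else: print(' end',yaw(*c),'mid',np.mean(c,0))
# spool disc
im=cv2.imread("pics/w_carton_tray.png");u,v=o(306,290)
g=(im.max(2)<70).astype(np.uint8);g[:, :int(u-45)]=0;g[:,int(u+45):]=0;g[:int(v-55)]=0;g[int(v+35):]=0
n,l,s,c=cv2.connectedComponentsWithStats(g);i=1+np.argmax(s[1:,4]);print('disc',s[i],c[i])
# carton top quad and edges
t='glue_tray';q=[P(t,o(*k),.089) for k in[(298,243),(348,250),(335,348),(284,344)]]
print('carton',*q,'ctr',np.mean(q,0),'long',yaw(q[3],q[0]),yaw(q[2],q[1]),[np.linalg.norm(q[i]-q[i-1]) for i in range(4)])
t='carton_tray';q=[P(t,o(*k),.074) for k in[(262,285),(351,285),(306,333),(306,290)]];print('spool',*q)
t='spool_tray';q=[P(t,o(*k),.099) for k in[(300,292),(300,286)]];print('glue tip',*q)
q=[P(t,o(*k),.070) for k in[(271,262),(328,262)]];print('glue sides',*q)
q=[P(t,o(*k),.074) for k in[(304,154),(304,54)]];print('stock',*q,yaw(*q))
for nm,px,z in [('tape',(80,365),.022)]: print(nm,P('carton_tray',o(*px),z))
```

```text
carton_tray [0.4276 0.2643] [0.4194 0.3481] w 0.08426143623717065
 end 95.54955228656654 mid [0.4235 0.3062]
spool_tray [0.4922 0.0459] [ 0.4861 -0.0408] [ 0.7001 -0.0521] [0.7008 0.0319] w 0.08694376260680096
 len 0.21427980569996505 0.20911385223182863 yaw -3.8440471536708913 -3.021806510541305 end -94.00520933213764 ctr [ 0.5948 -0.0038]
glue_tray [ 0.4978 -0.3049] [ 0.5182 -0.3896] [ 0.7249 -0.3332] [ 0.7018 -0.2504] w 0.08718741269317652
 len 0.2142841996782708 0.21113904686927407 yaw 14.963331058939255 15.274256713980769 end -76.432962343634 ctr [ 0.6107 -0.3195]
disc [ 301  163   49   57 1554] [324.343  192.9427]
carton [ 0.5754 -0.3203] [ 0.5794 -0.348 ] [ 0.522 -0.358] [ 0.5163 -0.3288] ctr [ 0.5483 -0.3388] long 8.202324910775936 9.913056992548746 [np.float64(0.05978231135016457), np.float64(0.027942111130873314), np.float64(0.05820906564782986), np.float64(0.02971955457408794)]
spool [0.4708 0.2845] [0.4662 0.3367] [0.4983 0.313 ] [0.4715 0.3106]
glue tip [0.5351 0.0013] [0.5384 0.0012]
glue sides [0.5463 0.0178] [ 0.5445 -0.0157]
stock [ 0.6085 -0.0048] [ 0.6656 -0.0078] -2.996103968855063
tape [0.558  0.1489]
```

```bash
cat >> h.py <<'E'
GZ=.034; HI=.19
def pick(x,y,deg,z=GZ):
    p=[x,y,HI];q=best(p,np.radians(deg+90))
    jaws.gripper_to(1.0)
    manip.move_linear(p,q,vel=.3);manip.move_linear([x,y,z],vel=.12)
    jaws.gripper_to(0.0);manip.wait(.2);s=monitor.get_state()
    print('grip mm',s["gripper_width"]*94,'z',s["tool_pos"][2],'clock',s["clock"])
    manip.move_linear(p,vel=.15)
    print('lifted mm',monitor.get_state()["gripper_width"]*94)
def place(x,y,deg,z=GZ):
    p=[x,y,HI];q=best(p,np.radians(deg+90))
    manip.move_linear(p,q,vel=.25);manip.move_linear([x,y,z+.015],vel=.12);manip.wait(.3)
    f0=monitor.get_state()["force"][2]
    for dz in np.arange(.003,-.0021,-.001):
        manip.move_linear([x,y,z+dz],vel=.02);f=monitor.get_state()["force"][2]-f0
        if f>2.5: break
    print('touch dz',dz,'dF',f,monitor.get_state()["tool_pos"])
    jaws.gripper_to(.8);manip.wait(.1);manip.move_linear(p,vel=.15)
    print('clock',monitor.get_state()["clock"])
E
python3 - <<'E'
from h import *
pick(.4715,.3105,5.3)
place(.38,-.02,0,GZ-.004)
s=monitor.get_state();im=imaging.snapshot("wrist");sc=imaging.snapshot("scene")
cv2.imwrite("pics/m1.png",np.vstack([im[20:340,160:480,::-1],sc[100:340,200:520,::-1]]))
E
```

```text
grip mm 53.84850088421107 z 0.03404949683195986 clock 11.675
lifted mm 53.508242355616275Traceback (most recent call last):
  File "<stdin>", line 3, in <module>
  File "h.py", line 39, in place
    manip.move_linear(p,q,vel=.25);manip.move_linear([x,y,z+.015],vel=.12);manip.wait(.3)
    ~~~~~~~~~~~~~~~~~^^^^^^^^^^^^^
plant.PlanningError: the arm cannot follow that straight line within its joint ranges
```

```bash
python3 - <<'E'
s=open('h.py').read()
s=s.replace("c.append((abs(np.asarray(q)[5]),","j=np.asarray(q)[5];c.append((abs(j-monitor.get_state()['qpos'][5])+10*(abs(j)>2.45),")
s=s.replace("manip.move_linear(p,q,vel=.3)","hop(p,q)").replace("manip.move_linear(p,q,vel=.25)","hop(p,q)")
s+='''
def hop(p,q):
    try: manip.move_linear(p,q,vel=.25)
    except manip.PlanningError: print('joint move');manip.move_pose(p,q)
'''
open('h.py','w').write(s)
E
python3 - <<'E'
from h import *
place(.38,-.02,0,GZ-.004)
s=monitor.get_state();im=imaging.snapshot("wrist");sc=imaging.snapshot("scene")
cv2.imwrite("pics/m1.png",np.vstack([im[20:340,160:480,::-1],sc[100:340,200:520,::-1]]))
E
```

```text
touch dz -0.001 dF 12.678132547766866 [ 0.38021314 -0.02003832  0.02997535]
clock 19.675
```

View pics/m1.png

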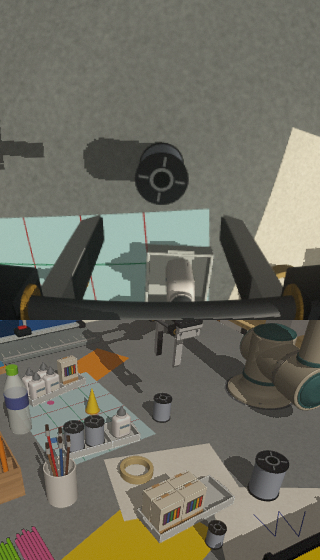

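The spool stands upright on bare table, at (160,180) in the wrist view and (162,405) in the scene half. The carton tray cell is empty. Next is the carton.

Run:
```python
from h import *
pick(.548,-.336,9)
place(.467,.308,5.3)
pick(.532,.0015,-3)
s=monitor.get_state();im=imaging.snapshot("wrist");sc=imaging.snapshot("scene")
cv2.imwrite("pics/m2.png",np.vstack([im[40:400,100:540,::-1],sc[100:340,60:500,::-1]]))
```

```text
grip mm 29.708119358460806 z 0.03400545903509704 clock 24.525
lifted mm 29.992590421784385
touch dz -0.001 dF 7.070241775089782 [0.46707444 0.30802853 0.03396472]
clock 33.9833
grip mm 35.041750947634725 z 0.03397836123910565 clock 38.4917
lifted mm 34.714731065116204
```

View pics/m2.png

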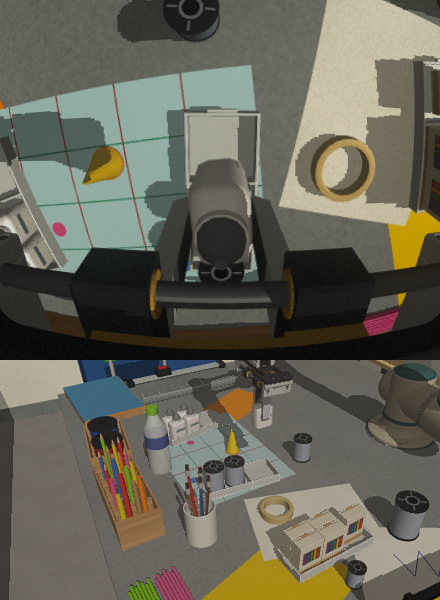

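The carton stands in its cell next to its stock (scene half 350,520). The glue is held upright, and the parked spool is untouched. Next are the glue and then the spool.

Run:
```python
from h import *
place(.550,-.332,15.5)
pick(.38,-.02,0,GZ-.004)
place(.533,.0015,-3)
p=[.40,.12,.3];manip.move_pose(p,best(p,np.pi/2))
sc=imaging.snapshot("scene");sd=imaging.snapshot("side")
cv2.imwrite("pics/f_scene.png",sc[...,::-1]);cv2.imwrite("pics/f_side.png",sd[...,::-1])
a=cv2.resize(sc[120:330,140:500,::-1],None,fx=1.4,fy=1.4);b=cv2.resize(sd[60:385,150:550,::-1],(504,300))
cv2.imwrite("pics/f.png",np.vstack([a[:,:504],b]))
print(monitor.get_state()["clock"])
```

```text
touch dz -0.001 dF 6.554278972019708 [ 0.55009847 -0.33208105  0.03396804]
clock 48.2083
grip mm 54.07554165965358 z 0.030046949936636674 clock 52.6833
lifted mm 53.69295736885726
touch dz -0.001 dF 7.361218252739334 [0.53330897 0.00145877 0.03405077]
clock 59.8917
60.8417
```

View pics/f.png

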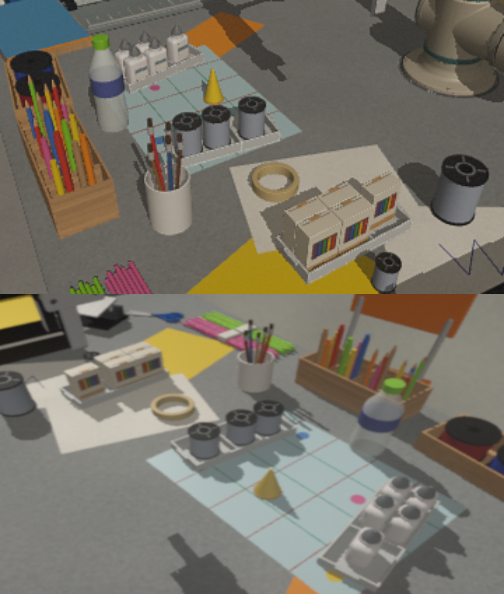

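Run:
```python
import cv2,numpy as np
a=cv2.imread("pics/scene0.png").astype(int);b=cv2.imread("pics/f_scene.png").astype(int)
def cen(im,lo,hi,r):
    x0,y0,x1,y1=r;h=cv2.cvtColor(im[y0:y1,x0:x1].astype(np.uint8),cv2.COLOR_BGR2HSV);m=cv2.inRange(h,lo,hi);y,x=np.nonzero(m);return len(x),x.mean()+x0,y.mean()+y0
for n,lo,hi,r in[('cone',(22,150,80),(32,255,255),(275,160,310,196)),('tape',(15,60,60),(28,160,255),(315,230,358,266)),('cap',(35,120,60),(60,255,255),(200,140,222,160)),('brush red',(0,150,60),(6,255,255),(240,200,280,240))]:
    print(n,*[np.round(cen(i,lo,hi,r),1) for i in(a,b)])
s=cv2.imread("pics/f_scene.png");d=cv2.imread("pics/f_side.png")
r=lambda im,x,y:cv2.resize(im[y:y+90,x:x+130],None,fx=3,fy=3,interpolation=cv2.INTER_CUBIC)
cv2.imwrite("pics/ff.png",np.vstack([np.hstack([r(s,215,130),r(s,330,235)]),np.hstack([r(d,390,290),r(d,190,110)])]))
```

```text
cone [178.  291.9 183.8] [179.  291.8 183.8]
tape [615.  336.6 250. ] [614.  336.7 249.9]
cap [119.  211.4 149.6] [119.  211.4 149.6]
brush red [ 53.  250.5 228.4] [ 53.  250.5 228.4]
```

View pics/ff.png

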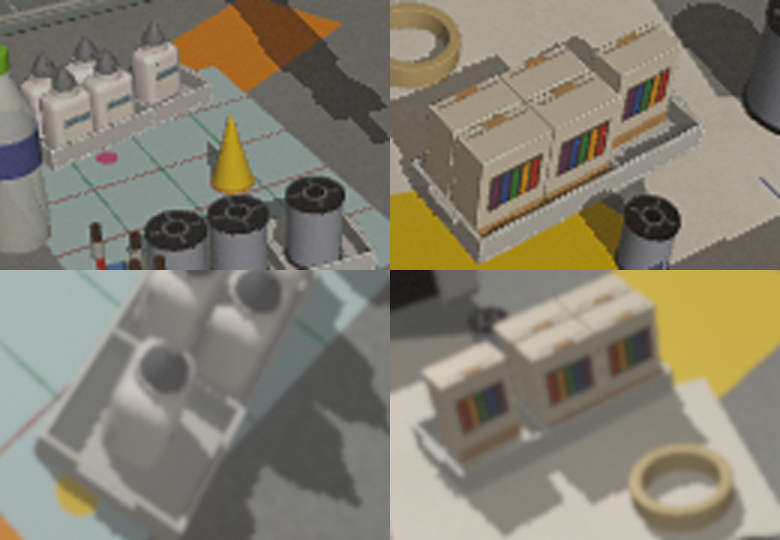

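The glue (scene crop 155,70), carton (645,85) and spool (315,215) all stand upright inside their own cells. The bystanders show shifts of 0.1 px at most, so I'm handing in.

```bash
python3 -c "
from plant import hand_in,monitor
print(monitor.get_state()['clock']);print(hand_in())"
```

```text
60.8417
the job is handed in; nothing more can be done
None
```

I swapped the three pieces round and handed the job in at 60.8 s on the robot's clock. I parked the spool on bare table, moved the carton to the carton tray and the glue to the glue tray, then moved the spool to the spool tray.

**Last checks:** In the final scene and side views all three pieces stand upright in their own cells. Grip widths were 54, 30 and 35 mm, which fits the sizes given. Each piece was lowered until it touched; the contact force was 6.5 to 12.7 N, highest when parking the spool. The cone, tape roll, bottle cap and brushes show shifts of 0.1 px at most between the first and last scene pictures.

**Failed or disagreed:**
- One straight-line move, while the arm was holding the spool, was refused with a planning error. Nothing moved, and I repeated it with a different wrist turn.
- The wrist camera and the fixed cameras disagreed by about 5 mm on the glue and carton positions and up to about 10 mm on the tray centres. I used values in between, well inside the room in the cells. I did not measure the final positions numerically.

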